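Tuck a slide carrier under the stage clip

TASK

On the stage of the microscope's light base, a slide carrier has its left end (seen from the robot) under the left stage clip, while its right end still lies out in front of the right clip. Hold the tail of the right clip down with one fingertip so that its jaw stands open, and with the other fingertip push the carrier's free right end in under the jaw until it is home against the stop pin; then let the clip close on the carrier and draw back. Only press and push: the carrier must stay flat on the stage, and the left clip and everything else on the bench are to be left alone.

Things in the scene. Friction and masses are not known exactly. Their poses are not given: they have to be found in the camera images.
- light_base: Light base of a stereo microscope, fixed to the bench: cream housing 200 (x) x 250 (y) mm with a flat black stage plate, its surface 42 mm above the bench, and a round grey glass window. Origin: centre of its underside; z up, x from the operator's side to the back; turned by up to 0.4 rad. Stage clips are hinged at x = +30, y = -32 (right) and +32 mm (left), jaws to the front (-x), tails to the back (+x).
- stop_pin_right (a point): Foot of the right stop pin, steel, 5 mm thick and 5 mm high, on the stage at x = +24.5, y = -24 mm of light_base; a second stands at y = +24 mm. A carrier pushed home has its long back edge at x = +22 mm, its centre at x = +9, y about 0 mm, and its axes along those of light_base.
- carrier: Slide carrier to be pushed, loose on the stage: flat aluminium bar 26 (x) x 76 (y) x 6 mm high, about 30 g, with a glass slide let in flush. Origin: centre of its underside; +y towards the end under the left clip. It starts turned by -0.26 to -0.36 rad about z from light_base, its right end 10 to 14 mm nearer the operator than its middle. (An empty one on the bench is not to be used.)
- carrier_free_end (a point): Middle of the carrier's free (right) end face, 38 mm from its centre along its -y, 3 mm above its underside.
- clip_right (a joint): Opening angle of the right stage clip, rad; hinge 6 mm above the stage. 0: shut, jaw tip 0.5 mm above the stage, front face 23.5 mm in front of the hinge, blocking the carrier. 0.50: tail fully down (firm stop), jaw tip 11 mm up. About 0.25: resting on a carrier. A spring shuts it: 0.017 N m at 0, 0.060 N m at 0.50 (2 to 3 N on the middle of the tail); it holds a carrier with about 1.7 N.
- clip_right_tail (a point): Middle of the top of the right clip's tail, a flat tab 38 mm long (10 to 48 mm behind the hinge), 14 mm wide. Shut, it slopes up to the back, its far end about 25 mm above the stage; fully pressed it lies flat on the stage, its top 2 mm up. A fingertip pressing it to 3 or 4 mm above the stage opens the jaw wide enough, and slides along it more easily than one pressing it hard against the stage.
- clip_right_jaw (a point): Underside of the right clip's jaw tip, 21.5 mm in front of the hinge when shut (jaw 8 mm wide).
- clip_left (a joint): Opening angle of the left stage clip, the same part, rad; about 0.25, resting on the carrier's left end. Not to be opened.
- petri_dish: Closed petri dish on the stage's left part, 58 mm wide, 14 mm high; origin under its centre. Bystander.
- objective: Spare steel objective standing on the stage's right back corner, 25 mm wide, 45 mm high; origin under its centre. Bystander.
- oil_bottle: Amber dropper bottle on the bench right of the light base, 28 mm wide, 62 mm high; origin under its centre. Bystander.
- slide_box: Wooden slide box on the bench left of the light base, 83 x 98 x 34 mm; origin under its centre. Bystander.
- mouse: Black computer mouse on the bench at the right front, 105 mm long, 34 mm high; origin on its underside. Bystander.
- forceps: Steel forceps lying on the bench at the left, 125 mm long; origin near their middle. Bystander.
- spare_carrier: Empty slide carrier lying on the bench at the left, 26 x 76 x 6 mm; origin under its centre. Bystander.
Not all that is in view belongs to the job. What is shaped like the carrier but orange or yellow is not meant.

How it is judged:
On the way, in this order (a step that is already met when the one before it is completed fails the run):
1. a fingertip holds the right clip's tail down, jaw open, while the carrier's free end is still out in front (value of joint clip_right above 0.33 rad and contact force between the fingers and clip_right above 0.4 N and x of carrier_free_end in the frame of light_base below -0.004 m), for 0.1 s.
2. the other fingertip pushes the free end home under the jaw while the clip is still held down (value of joint clip_right above 0.33 rad and contact force between the fingers and clip_right above 0.4 N and contact force between the fingers and carrier above 0.1 N and x of carrier_free_end in the frame of light_base above 0.0055 m), for 0.05 s.
At the end, for the whole second after the job is handed in: The carrier lies flat and at rest on the stage under the jaws of both clips, each closed on it and bearing on it with over 0.5 N; its free end is within 3.5 mm of home at the stop pins, its centre within 5 mm of home from front to back and 6 mm sideways, and it is square to the base within 0.12 rad (x of carrier_free_end in the frame of light_base between 0.0055 and 0.0125 m and x of carrier in the frame of light_base between 0.004 and 0.0125 m and y of carrier in the frame of light_base between -0.006 and 0.006 m and angle between the x axis of carrier and the x axis of light_base, either way round below 0.12 rad and angle between carrier's own z axis and vertical below 0.04 rad and value of joint clip_right between 0.2 and 0.31 rad and value of joint clip_left between 0.2 and 0.31 rad and contact force between carrier and clip_right above 0.5 N and contact force between carrier and clip_left above 0.5 N and linear speed of carrier below 0.01 m/s); the robot touches nothing.
It fails at once if the carrier is lifted or tipped up off the stage (z of carrier in the frame of light_base above 0.0465 m or angle between carrier's own z axis and vertical above 0.12 rad).
It fails at once if the left clip is opened (value of joint clip_left above 0.36 rad).
It fails at once if a bystander is moved by more than 15 mm (distance of any of petri_dish, objective, oil_bottle, slide_box, mouse, forceps, spare_carrier from where it was at the start of the episode above 0.015 m).
It also fails if it takes over 42 s, if anything falls off the work surface, if the arm or the gripper's body presses on something with over 40 N, if the wrist force passes 120 N, or if a joint passes its speed limit or range.

ROBOT

A 6-joint arm with a two-finger parallel gripper is mounted at the origin on the work surface. World frame = base frame: x ahead of the robot, y to its left, z up, the work surface at z = 0. Lengths are in m, angles in rad, forces in N, time in s.
With the tool pointing down it reaches from about 0.3 to 0.875 m from the base axis. Payload 6.4 kg.
Tool frame: the origin (TCP) lies at the very end of the fingers, on their centre line; the grasp point (between the pads) lies manip.pinch_z behind it (manip.pinch_z is the distance from the TCP to the grasp point, in m); z points along the fingers, x is the direction in which the jaws open and shut, and the axes are right-handed (so a half turn about z gives the same grasp; the last joint's range is limited). The gripper opens to 88 mm and grips with 3 to 60 N. Pads are 18 mm wide; open, the fingers measure 123 mm over their backs; the gripper's body (75 mm by 187 mm) begins 45 mm behind the grasp point.
Start: joints at [0.994, 0.181, 1.607, -0, 1.354, -0.206], TCP at [0.208, 0.536, 0.239] pointing down, gripper open.
Joint ranges: [-2.99, 2.99], [-0.89, 2.07], [0.3, 2.58], [-1.14, 4.28], [0, 2.63], [-3.12, 3.12]. Speed limits (rad/s): [2.57, 2.57, 3.01, 3.14, 3.14, 3.14].

INTERFACE

Orientations are given as a rotation vector (axis times angle).
In Python, from bench import manip, cams gives the robot as it stands.
- The arm moves only by the tool jog_arm, never from a script. Its argument "rows" is text: rows parted by semicolons, each of 7 numbers parted by spaces: the shift along the world's x, y, z in m, then the turn, a rotation vector about the world's x, y, z in rad, then the opening, from 0 (shut) to 1 (fully open). A call has 1 to 8 rows; each row is the pose to reach, as a shift and turn from the pose commanded when the call began; what a row does not reach only later rows make up. A row lasts 1/12 s, in which the tool goes at most 41.7 mm and 7.16 degrees, less where a joint would pass 70% of its speed; a pose out of reach is approached as far as the arm can. A call with a gripper value outside its range is refused whole. The fingers move at their own pace and stop on an object; the grip force is fixed at half the most. Time passes only in rows, so rows that repeat a pose let the fingers close. It gives the time, the measured TCP pose, the force and the opening at its end, in the units of the state.
- manip.get_obs(): the state, without advancing time (a new reading comes with each control period).
- cams.camera(name): name is "scene" or "top" or "wrist"; returns a dict with "frame" (480x640x3 uint8, blue, green, red), "fx", "fy", "cx", "cy" (pixels), "xyz" and "orientation" of the camera in the world; the wrist camera has in their place "tool_from_camera" (4x4, takes a point from camera to tool coordinates, whose origin is the TCP and whose axes are the tool frame's). Camera axes: x right, y down, z forward; pixel columns grow to the right and rows downward; lengths in m; the calibration is good to about 2 mm. A picture is of the moment at which its call begins: read the wrist's pose just before it. There is no depth.
- manip.sign_off(): hands the job in, once; it reports no verdict.
Trained networks look in the newest picture that a camera, given by its name, has taken for a name from the list of things; names that differ only in an ending like _2 or _b are one class to them, and where a whole thing is asked for, a point or a joint stands for the part that bears it (a point fixed in the world has none). Each returns a list of dicts, best first, with "confidence" (0 to 1); they miss things now and then, are a little off and sometimes report something else, mostly with a low value. They report only what shows in the picture. A call takes as long as a camera call. They do not tell look-alikes from the thing itself.
- cams.silhouettes(camera, query): "pixels" (480x640 bool, what is visible of it) and "rect" ([left, top, width, height] in pixels, round what is visible of it).
- cams.tip_of(camera, query): "centre" ([column, row] in pixels: a listed point, or the origin of a listed thing).
The state is a dict: "t": time; "q": joint angles; "qvel": joint speeds; "tau": joint torques, N m; "position": TCP position; "eef_rot": TCP orientation; "force": force on the tool from outside, world axes, zero at the start; "wrist_torque": the same for the moment, N m; "finger_gap": finger opening in m.
Only numpy, scipy, OpenCV 4.12 (cv2) and the standard library are available. Lean on these libraries where they do the work, as an engineer would, in place of code of your own. Each camera call takes 0.05 s, during which the arm holds its last target. There are 200 camera calls.

## Working session

There is one attempt and no reset: what is moved stays moved. The work goes in short steps, Python scripts to look and compute and a tool call to move; the robot and the scene stay as the last step left them, time stands still between calls to the robot, and variables do not carry over. Pictures are saved under pics/ and viewed, about 8 in all and at most 12, crops included, and the job is handed in when it is done.

Besides the shell and the picture viewer there is one more tool, called after "Request:" by a JSON object that holds its "op" and its "data". jog_arm: Moves the arm, as the interface text tells. Its arguments: {"type":"object","properties":{"rows":{"type":"string"}},"required":["rows"]}

```bash
mkdir -p pics
cat > h.py <<'E'
import numpy as np,cv2
from scipy.spatial.transform import Rotation as R
from bench import manip,cams
def shot(n):
    o=manip.get_obs(); c=cams.camera(n)
    if n=='wrist':
        T=np.eye(4);T[:3,:3]=R.from_rotvec(o['eef_rot']).as_matrix();T[:3,3]=o['position'];T=T@np.array(c['tool_from_camera'])
        c['P'],c['Rm']=T[:3,3],T[:3,:3]
    else:
        q=np.array(c['orientation']);c['P']=np.array(c['xyz']);c['Rm']=(R.from_rotvec(q).as_matrix() if q.size==3 else q.reshape(3,3) if q.size==9 else R.from_quat(q).as_matrix())
    return c
def ray(c,px,z):
    d=c['Rm']@np.array([(px[0]-c['cx'])/c['fx'],(px[1]-c['cy'])/c['fy'],1]);return c['P']+d*(z-c['P'][2])/d[2]
def proj(c,p):
    v=c['Rm'].T@(np.array(p)-c['P']);return [round(c['fx']*v[0]/v[2]+c['cx'],1),round(c['fy']*v[1]/v[2]+c['cy'],1)]
E
cat > a.py <<'E'
from h import *
o=manip.get_obs();print({k:np.round(v,3) for k,v in o.items()},manip.pinch_z)
for n in ['top','scene']:
    c=shot(n);cv2.imwrite(f'pics/{n}1.png',c['frame']);print(n,c['P'],c['orientation'],c['fx'])
    for q,z in [('light_base',0),('stop_pin_right',.042),('carrier',.042),('carrier_free_end',.045),('clip_right_tail',.058),('clip_right_jaw',.0425),('petri_dish',.042),('objective',.042),('oil_bottle',0),('slide_box',0),('mouse',0)]:
        for r in cams.tip_of(n,q)[:2]: print(q,np.round(r['centre'],1),round(r['confidence'],2),np.round(ray(c,r['centre'],z),4))
E
python3 a.py
```

```text
{'t': np.float64(0.0), 'q': array([ 0.994,  0.182,  1.608, -0.   ,  1.354, -0.206]), 'qvel': array([ 0.001,  0.001,  0.   , -0.001,  0.   ,  0.002]), 'tau': array([ 0.0000e+00, -4.3387e+01, -3.4185e+01,  7.0000e-02,  3.9000e-02,
       -0.0000e+00]), 'position': array([0.208, 0.535, 0.238]), 'eef_rot': array([ 2.592e+00,  1.773e+00, -2.000e-03]), 'force': array([-0.133, -0.148,  0.783]), 'wrist_torque': array([-0.013,  0.016,  0.021]), 'finger_gap': np.float64(0.088)} 0.0187
top [0.36959711 0.05499439 1.02951763] [-2.16471741  2.10932799 -0.16351303] 508.3099298580917
light_base [406.2 251. ] 0.6 [ 0.5197 -0.1101  0.    ]
light_base [424.6 236. ] 0.21 [ 0.5518 -0.1479  0.    ]
stop_pin_right [423.4 236.3] 0.77 [ 0.5437 -0.1372  0.042 ]
stop_pin_right [427.2 241.2] 0.45 [ 0.5341 -0.1447  0.042 ]
carrier [407.2 166.1] 0.82 [ 0.6863 -0.1054  0.042 ]
carrier [407.5 245.4] 0.81 [ 0.5247 -0.106   0.042 ]
carrier_free_end [432.2 322.5] 0.97 [ 0.3763 -0.1526  0.045 ]
carrier_free_end [427.7 254.7] 0.81 [ 0.5069 -0.1449  0.045 ]
clip_right_tail [425.4 218.1] 0.55 [ 0.577  -0.1382  0.058 ]
cli
[... 685 characters left out ...]
6 [ 0.5147 -0.1121  0.042 ]
carrier_free_end [242.4 404.5] 0.88 [ 0.7118 -0.1485  0.045 ]
carrier_free_end [180.7 260. ] 0.86 [ 0.4154 -0.1592  0.045 ]
clip_right_tail [213.8 322.3] 0.72 [ 0.5748 -0.1467  0.058 ]
clip_right_jaw [212.3 306.6] 0.52 [ 0.5312 -0.1387  0.0425]
petri_dish [277.8 283.4] 0.91 [ 0.5243 -0.0302  0.042 ]
objective [172.3 352.8] 0.8 [ 0.592  -0.2137  0.042 ]
objective [278.5 288.1] 0.45 [ 0.5342 -0.0327  0.042 ]
oil_bottle [ 99.  343.5] 0.72 [ 0.4979 -0.3116  0.    ]
oil_bottle [172.8 351.7] 0.19 [ 0.5569 -0.2122  0.    ]
slide_box [360.1 285.8] 0.91 [0.5459 0.1073 0.    ]
mouse [ 91.  308.1] 0.94 [ 0.4203 -0.3134  0.    ]
mouse [312.6 262.1] 0.24 [0.4624 0.0557 0.    ]
```

Run:
```python
import cv2
t=cv2.imread('pics/top1.png')
cv2.imwrite('pics/top_crop.png',cv2.resize(t[130:350,320:540],None,fx=2.7,fy=2.7,interpolation=cv2.INTER_CUBIC))
```

```text
(no output)
```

View pics/top_crop.png

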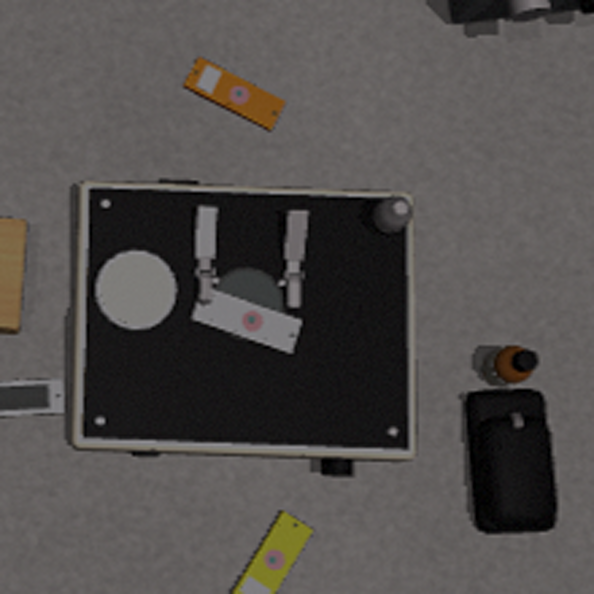

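The top crop shows the grey carrier at crop (248,320), which is full-frame (412,248). Its left end is under the left clip and its free end is in front of the right clip. The orange bar at (407,166) and the yellow one at (421,337) are look-alikes, and the empty carrier lies at the left edge. The grey one on the stage is the one meant.

```bash
cat >> h.py <<'E'
def inbase(p,b): # b=(x,y,yaw)
    c,s=np.cos(b[2]),np.sin(b[2]);d=np.array(p[:2])-b[:2];return np.array([c*d[0]+s*d[1],-s*d[0]+c*d[1]])
def toworld(p,b):
    c,s=np.cos(b[2]),np.sin(b[2]);return np.array([b[0]+c*p[0]-s*p[1],b[1]+s*p[0]+c*p[1]])
E
python3 - <<'E'
from h import *
c=shot('top')
k=lambda u,v:ray(c,(320+u/2.7,130+v/2.7),.042)
P=[k(83,183),k(411,192),k(412,458),k(74,447)]
for p in P:print(p.round(4))
ax=(P[0]+P[1]-P[2]-P[3])[:2]; ay=(P[0]+P[3]-P[1]-P[2])[:2]
print('size',np.linalg.norm(ax)/2,np.linalg.norm(ay)/2,'yaw',np.arctan2(ax[1],ax[0]),np.arctan2(-ay[0],ay[1]),'ctr',np.mean(P,0))
b=(*np.mean(P,0)[:2],np.arctan2(-ay[0],ay[1]))
for n,q in dict(tailR=(297,235),jawR=(294,300),tailL=(206,230),cl=(248,320),cr=(293,352),ctr=(302,320)).items(): print(n,inbase(k(*q),b).round(4))
E
```

```text
[0.6179 0.0072 0.042 ]
[ 0.6173 -0.2347  0.042 ]
[ 0.422  -0.2315  0.042 ]
[0.4235 0.0102 0.042 ]
size 0.1948678956049314 0.2418307534271792 yaw -0.016162601918456837 -0.004579798944278992 ctr [ 0.52019062 -0.11221813  0.042     ]
tailR [ 0.0627 -0.038 ]
jawR [ 0.0143 -0.0357]
tailL [0.0645 0.0288]
cl [-0.0014 -0.0023]
cr [-0.0239 -0.0349]
ctr [-0.0002 -0.0415]
```

Request:
{"op": "jog_arm", "data": {"rows": "0.04 -0.01 0.04 0 0 -0.12 1; 0.08 -0.04 0.08 0 0 -0.24 1; 0.11 -0.08 0.08 0 0 -0.36 1; 0.14 -0.12 0.08 0 0 -0.48 1; 0.17 -0.15 0.08 0 0 -0.6 1; 0.2 -0.19 0.08 0 0 -0.72 1; 0.23 -0.23 0.08 0 0 -0.84 1; 0.25 -0.26 0.08 0 0 -0.96 1"}}

```text
t: 1.92
position: [0.4248, 0.3208, 0.3185]
eef_rot: [-3.12, -0.367, -0.001]
force: [1.4, 1.3, 0.3]
finger_gap: 0.0883
```

Request:
{"op": "jog_arm", "data": {"rows": "0.02 -0.04 0 0 0 -0.12 1; 0.03 -0.08 0 0 0 -0.25 1; 0.04 -0.12 0 0 0 -0.25 1; 0.05 -0.16 0 0 0 -0.25 1; 0.06 -0.2 0 0 0 -0.25 1; 0.06 -0.24 0 0 0 -0.25 1; 0.06 -0.28 0 0 0 -0.25 1; 0.06 -0.32 0 0 0 -0.25 1"}}

```text
t: 2.58
position: [0.4835, 0.0005, 0.3182]
eef_rot: [3.141, -0.016, 0.001]
force: [0.8, -1.0, -0.7]
finger_gap: 0.0878
```

Request:
{"op": "jog_arm", "data": {"rows": "0 -0.04 -0.02 0 0 0 1; 0 -0.08 -0.04 0 0 0 1; 0 -0.09 -0.06 0 0 0 1; 0 -0.09 -0.06 0 0 0 1; 0 -0.09 -0.06 0 0 0 1"}}

```text
t: 3.0
position: [0.483, -0.0878, 0.2571]
eef_rot: [-3.14, 0.019, 0.004]
force: [-0.3, 0.7, -0.1]
finger_gap: 0.0883
```

Run:
```python
from h import *
o=manip.get_obs();print(o['t'],o['position'],o['eef_rot'],o['force'])
c=shot('wrist');cv2.imwrite('pics/w1.png',c['frame']);print(c['P'],c['Rm'][:,2],c['fx'])
b=(.520,-.112,-.01)
for q,z in [('light_base',0),('stop_pin_right',.042),('carrier',.042),('carrier_free_end',.045),('clip_right_tail',.058),('clip_right_jaw',.0425)]:
    for r in cams.tip_of('wrist',q)[:2]: p=ray(c,r['centre'],z);print(q,np.round(r['centre'],1),round(r['confidence'],2),p.round(4),inbase(p,b).round(4))
```

```text
3.0 [ 0.48295026 -0.08780639  0.25713032] [-3.13993152  0.0194147   0.00410005] [-0.33392892  0.74890341 -0.12260405]
[ 0.48424576 -0.01826682  0.40467384] [-0.00623349 -0.26897283 -0.96312759] 423.5482043975811
light_base [360.4 219.5] 0.82 [ 0.5222 -0.112   0.    ] [ 0.0022 -0.    ]
light_base [330.7 390.3] 0.6 [ 0.4922 -0.3046  0.    ] [-0.0259 -0.1929]
stop_pin_right [393.4 254.9] 0.79 [ 0.5484 -0.1353  0.042 ] [ 0.0286 -0.023 ]
carrier [182.7 247.1] 0.9 [ 0.3597 -0.1258  0.042 ] [-0.1602 -0.0154]
carrier [546.8 215.4] 0.81 [ 0.6811 -0.1006  0.042 ] [0.161  0.0131]
carrier_free_end [525.2 249.5] 0.79 [ 0.6644 -0.1306  0.045 ] [ 0.1446 -0.0172]
carrier_free_end [346.7 271.2] 0.65 [ 0.5063 -0.1492  0.045 ] [-0.0133 -0.0373]
clip_right_tail [431.8 272.1] 0.69 [ 0.5794 -0.1462  0.058 ] [ 0.0597 -0.0336]
clip_right_jaw [372.5 268. ] 0.93 [ 0.5298 -0.1473  0.0425] [ 0.0102 -0.0352]
```

View pics/w1.png

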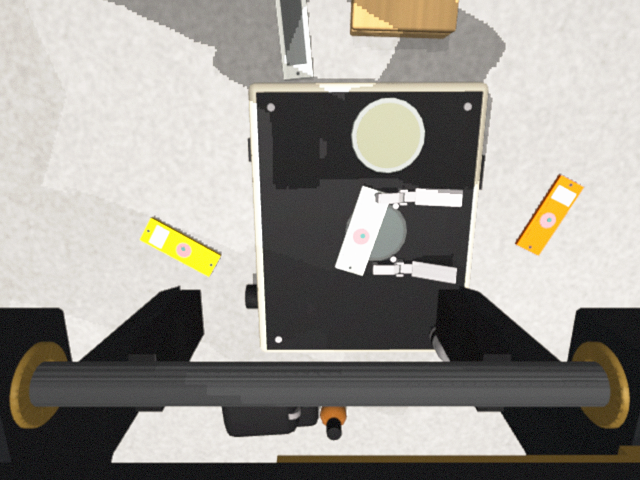

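The wrist view shows the carrier from (365,187) to (348,271), the right clip's jaw at (375,268) and tail at (435,272), and pins near (395,206) and (393,259). I'll enlarge it for exact picks.

Run:
```python
import cv2
t=cv2.imread('pics/w1.png')
cv2.imwrite('pics/w1c.png',cv2.resize(t[170:295,325:475],None,fx=5,fy=5,interpolation=cv2.INTER_CUBIC))
```

```text
(no output)
```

View pics/w1c.png

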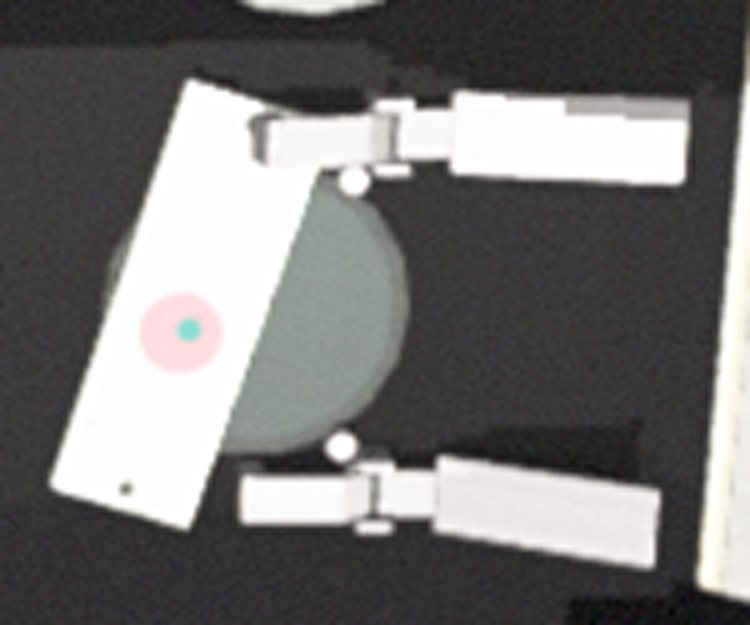

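Run:
```python
from h import *
c=shot('wrist')
k=lambda u,v,z:ray(c,(325+u/5,170+v/5),z)
L,Rr=k(353,180,.047),k(341,446,.047); d=(L-Rr)[:2];print('pins',L,Rr,np.linalg.norm(d))
yaw=np.arctan2(-d[0],d[1]); m=(L+Rr)[:2]/2; b=(*(m-.0245*np.array([np.cos(yaw),np.sin(yaw)])),yaw);print('base from pins',b)
w=lambda u,v:ray(c,(u,v),.042)
for q in [(250,85),(488,85),(263,350)]:print('corner',inbase(w(*q),b).round(4))
pts=dict(FR=(50,487,.048),BR=(188,528,.048),FL=(190,80,.048),jaw_tip=(240,500,.045),hinge=(375,497,.048),tail_near=(437,495,.054),tail_far=(657,528,.067),Lhinge=(395,138,.048),Ltail_far=(688,140,.06))
for n,q in pts.items():print(n,k(*q).round(4),inbase(k(*q),b).round(4))
print(proj(c,(.483,-.0878,.257)))
```

```text
pins [ 0.55056278 -0.08918683  0.047     ] [ 0.55037973 -0.13754682  0.047     ] 0.048360332998774555
base from pins (np.float64(0.5259714312332324), np.float64(-0.1132740830503293), np.float64(-0.0037853107757400144))
corner [-0.0971  0.1235]
corner [0.096  0.1227]
corner [-0.0963 -0.1175]
FR [ 0.4983 -0.1445  0.048 ] [-0.0275 -0.0313]
BR [ 0.5232 -0.1525  0.048 ] [-0.0026 -0.0393]
FL [ 0.522  -0.0715  0.048 ] [-0.0042  0.0418]
jaw_tip [ 0.5329 -0.1484  0.045 ] [ 0.007  -0.0351]
hinge [ 0.5567 -0.1469  0.048 ] [ 0.0308 -0.0335]
tail_near [ 0.5664 -0.1445  0.054 ] [ 0.0406 -0.031 ]
tail_far [ 0.6013 -0.1461  0.067 ] [ 0.0754 -0.0325]
Lhinge [ 0.5573 -0.0817  0.048 ] [0.0312 0.0317]
Ltail_far [ 0.6034 -0.0803  0.06  ] [0.0773 0.0333]
[np.float64(315.7), np.float64(311.0)]
```

Request:
{"op": "jog_arm", "data": {"rows": "0.025 -0.03 -0.03 0 0 0 0.91; 0.05 -0.058 -0.06 0 0 0 0.91; 0.05 -0.058 -0.1 0 0 0 0.91; 0.05 -0.058 -0.135 0 0 0 0.91; 0.05 -0.058 -0.165 0 0 0 0.91; 0.05 -0.058 -0.172 0 0 0 0.91; 0.05 -0.058 -0.172 0 0 0 0.91; 0.05 -0.058 -0.172 0 0 0 0.91"}}

```text
t: 4.07
position: [0.5347, -0.1456, 0.0874]
eef_rot: [3.141, -0.015, 0.002]
force: [-0.1, -1.0, -0.0]
finger_gap: 0.0804
```

Run:
```python
from h import *
o=manip.get_obs();print(o['t'],o['position'],o['eef_rot'],o['force'],o['finger_gap'])
c=shot('wrist');cv2.imwrite('pics/w2.png',c['frame'])
b=(.5258,-.1133,-.004);print(inbase(o['position'],b))
for x in [-.04,.04,-.0575,.0575]: 
    p=R.from_rotvec(o['eef_rot']).apply([x,0,0])+o['position'];print(x,proj(c,p),inbase(p,b).round(4))
```

```text
4.0667 [ 0.53466267 -0.14558646  0.08742376] [ 3.14099432e+00 -1.47699841e-02  1.84504853e-03] [-0.07613629 -1.01991006 -0.04612446] 0.08037214741023828
[ 0.00899175 -0.03225075]
-0.04 [np.float64(213.9), np.float64(310.8)] [-0.031 -0.032]
0.04 [np.float64(424.6), np.float64(310.8)] [ 0.049  -0.0325]
-0.0575 [np.float64(167.8), np.float64(310.8)] [-0.0485 -0.0319]
0.0575 [np.float64(470.7), np.float64(310.8)] [ 0.0665 -0.0326]
```

View pics/w2.png

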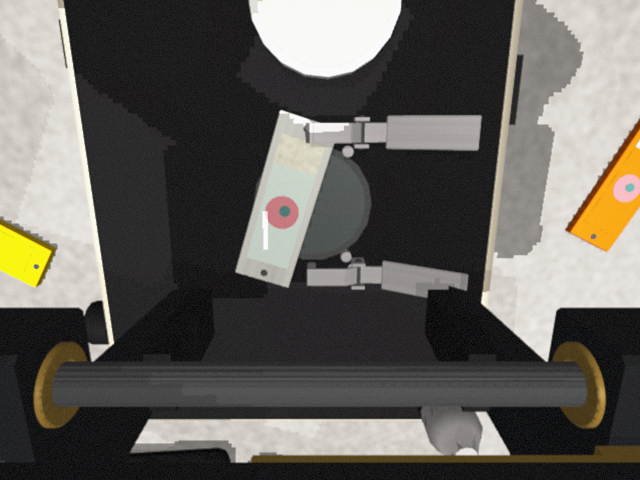

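Request:
{"op": "jog_arm", "data": {"rows": "-0.002 0 -0.012 0 0 0 0.91; -0.002 0 -0.022 0 0 0 0.91; -0.002 0 -0.028 0 0 0 0.91; -0.002 0 -0.033 0 0 0 0.91; -0.002 0 -0.037 0 0 0 0.91; -0.002 0 -0.041 0 0 0 0.91; -0.002 0 -0.041 0 0 0 0.91; -0.002 0 -0.041 0 0 0 0.91"}}

```text
t: 4.78
position: [0.5318, -0.1456, 0.045]
eef_rot: [-3.141, 0.016, 0.0]
force: [-1.1, 0.2, 1.6]
finger_gap: 0.08
```

Run:
```python
from h import *
for i in range(3):
    c=shot('wrist');o=manip.get_obs();print(o['t'],o['position'],o['force'],o['wrist_torque'],o['finger_gap'])
cv2.imwrite('pics/w3.png',c['frame'])
```

```text
4.8333 [ 0.53189814 -0.14556369  0.04519346] [-0.397697    0.03951795  2.66976392] [ 0.06159684 -0.02538104  0.004571  ] 0.08052271051904943
4.8833 [ 0.53185521 -0.14551871  0.04522758] [0.14785571 0.57428045 1.38580469] [ 0.0220048  -0.00259024  0.02756293] 0.08011348540320004
4.9333 [ 0.53190913 -0.14554651  0.0452619 ] [-0.81001757  0.1562019   1.36537195] [ 0.02937941  0.01067797 -0.02687879] 0.0802924678556229
```

View pics/w3.png

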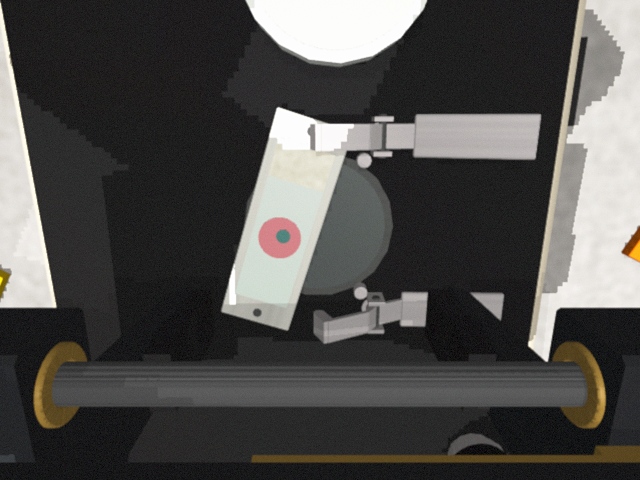

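Request:
{"op": "jog_arm", "data": {"rows": "0.002 0 0 0 0 0 0.89; 0.004 0 0 0 0 0 0.87; 0.006 0 0 0 0 0 0.85; 0.008 0 0 0 0 0 0.84; 0.01 0 0 0 0 0 0.82; 0.012 0 0 0 0 0 0.81; 0.014 0 0 0 0 0 0.8; 0.016 0 0 0 0 0 0.79"}}

```text
t: 5.6
position: [0.548, -0.1455, 0.045]
eef_rot: [-3.141, 0.016, 0.0]
force: [-0.9, -0.6, 1.8]
finger_gap: 0.0698
```

Run:
```python
from h import *
c=shot('wrist');o=manip.get_obs();print(o['t'],o['position'],o['force'],o['wrist_torque'],o['finger_gap'],inbase(o['position'],(.5258,-.1133,-.004)))
cv2.imwrite('pics/w4.png',c['frame'])
```

```text
5.65 [ 0.54836782 -0.14559607  0.04508906] [-0.92612824  0.966878    2.42227105] [0.03327964 0.11420867 0.05176641] 0.06940331063420387 [ 0.02269682 -0.03220554]
```

View pics/w4.png

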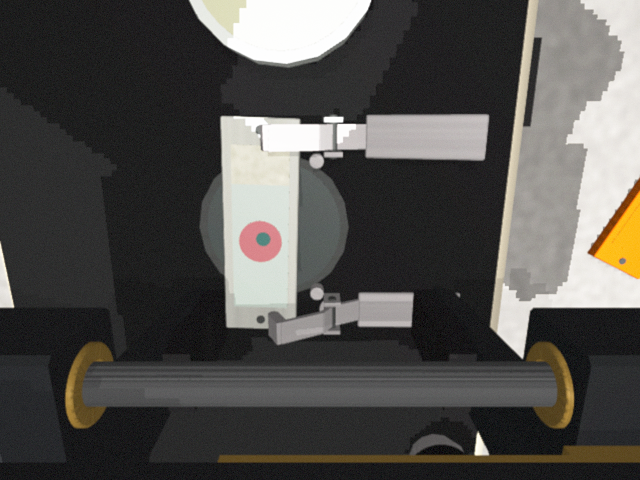

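Request:
{"op": "jog_arm", "data": {"rows": "0.001 0 0 0 0 0 0.785; 0.002 0 0 0 0 0 0.775; 0.003 0 0 0 0 0 0.77; 0.004 0 0 0 0 0 0.76; 0.004 0 0 0 0 0 0.76"}}

```text
t: 6.07
position: [0.552, -0.1456, 0.0451]
eef_rot: [3.142, -0.016, 0.0]
force: [-0.6, -0.7, 0.0]
finger_gap: 0.0669
```

```bash
cat > m.py <<'E'
from h import *
c=shot('wrist');o=manip.get_obs();print(o['t'],o['position'],o['force'],o['wrist_torque'],o['finger_gap'],inbase(o['position'],(.5258,-.1133,-.004)))
b=(.5258,-.1133,-.004)
for q,z in [('carrier',.042),('carrier_free_end',.045),('stop_pin_right',.042)]:
    for r in cams.tip_of('wrist',q)[:2]: print(q,np.round(r['centre'],1),round(r['confidence'],2),inbase(ray(c,r['centre'],z),b).round(4))
S=[s for s in cams.silhouettes('wrist','carrier')]
for s in S:
    m=s['pixels'].astype(np.uint8);print(s['confidence'],s['rect'])
    ys,xs=np.nonzero(m)
    for r in range(150,330,25):
        k=xs[ys==r]
        if len(k):print(r,inbase(ray(c,(k.min()-.5,r),.048),b).round(4),inbase(ray(c,(k.max()+.5,r),.048),b).round(4))
cv2.imwrite('pics/m.png',c['frame'])
E
python3 m.py
```

```text
6.1167 [ 0.55196179 -0.14554796  0.04508264] [-0.06955294 -0.05167034  0.63793715] [-0.09825129  0.10189756 -0.03047989] 0.06652187675652947 [ 0.02629057 -0.03214306]
carrier [259.3 227.3] 0.84 [ 0.0045 -0.0001]
carrier_free_end [266.5 325.3] 0.79 [ 0.006  -0.0382]
carrier_free_end [605.2 265.3] 0.73 [ 0.1317 -0.0146]
stop_pin_right [303.3 290.6] 0.78 [ 0.0203 -0.0252]
0.68 [578.4, 167.0, 61.1, 113.1]
175 [0.1324 0.0189] [0.1355 0.0189]
200 [0.1282 0.0103] [0.1372 0.0103]
225 [0.1239 0.0015] [0.139  0.0014]
250 [ 0.1194 -0.0077] [ 0.1408 -0.0078]
275 [ 0.1365 -0.0173] [ 0.1405 -0.0173]
0.67 [208.2, 120.6, 93.7, 208.9]
150 [-0.0097  0.0281] [0.0037 0.028 ]
175 [-0.0093  0.0198] [0.0172 0.0196]
200 [-0.0089  0.0112] [0.0177 0.011 ]
225 [-0.0082  0.0023] [0.0178 0.0021]
250 [-0.0081 -0.0069] [ 0.0183 -0.0071]
275 [-0.0076 -0.0164] [ 0.0189 -0.0166]
300 [-0.0072 -0.0262] [ 0.0194 -0.0264]
325 [-0.0067 -0.0364] [ 0.0027 -0.0365]
```

Request:
{"op": "jog_arm", "data": {"rows": "0.001 0 0 0 0 0 0.755; 0.002 0 0 0 0 0 0.745; 0.002 0 0 0 0 0 0.735; 0.002 0 0 0 0 0 0.735"}}

```text
t: 6.65
position: [0.5518, -0.1455, 0.0447]
eef_rot: [-3.141, 0.015, 0.007]
force: [-8.4, -1.0, 7.1]
finger_gap: 0.0648
```

```bash
python3 m.py
```

```text
6.7 [ 0.55185644 -0.14553233  0.0447347 ] [-8.05988532 -1.41928069  5.69043728] [-0.22885241  1.51904096  0.09068116] 0.06476732635337094 [ 0.02618516 -0.03212785]
carrier [257.2 226.5] 0.61 [0.0037 0.0003]
carrier_free_end [608.4 267.1] 0.7 [ 0.1322 -0.0148]
stop_pin_right [304.1 289.3] 0.79 [ 0.0204 -0.0244]
0.83 [208.4, 115.0, 95.1, 215.7]
150 [-0.0098  0.0282] [0.0062 0.0281]
175 [-0.0094  0.0199] [0.0174 0.0197]
200 [-0.0087  0.0113] [0.0179 0.0111]
225 [-0.0083  0.0024] [0.0184 0.0023]
250 [-0.0078 -0.0068] [ 0.0186 -0.0069]
275 [-0.0074 -0.0163] [ 0.0191 -0.0164]
300 [-0.0065 -0.0261] [ 0.0197 -0.0262]
325 [-0.006  -0.0363] [ 0.003  -0.0363]
0.78 [580.6, 173.1, 59.4, 107.5]
175 [0.1327 0.0192] [0.1347 0.0192]
200 [0.1282 0.0106] [0.1364 0.0106]
225 [0.1242 0.0018] [0.1381 0.0018]
250 [ 0.1194 -0.0073] [ 0.1399 -0.0074]
275 [ 0.1353 -0.0168] [ 0.1407 -0.0168]
```

View pics/m.png

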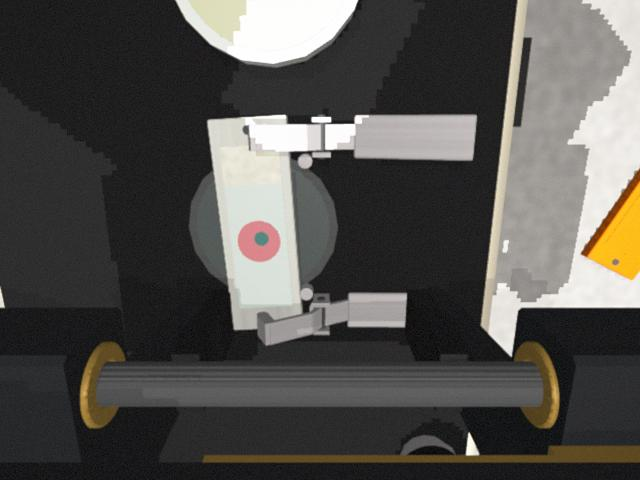

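The free end is against the right pin, with the wrist reading 8 N. The carrier is about 0.06 rad off square and its centre is near x 7–8 mm. Next I back the pusher off, then lift.

Request:
{"op": "jog_arm", "data": {"rows": "-0.002 0 0 0 0 0 0.745; -0.004 0 0 0 0 0 0.76; -0.006 0 0 0 0 0 0.77; -0.006 0 0 0 0 0 0.77; -0.006 0 0.003 0 0 0 0.77; -0.006 0 0.006 0 0 0 0.77; -0.006 0 0.009 0 0 0 0.77; -0.006 0 0.012 0 0 0 0.77"}}

```text
t: 7.57
position: [0.5476, -0.1454, 0.0572]
eef_rot: [-3.141, 0.016, 0.001]
force: [-1.0, 0.1, -0.6]
finger_gap: 0.0679
```

Request:
{"op": "jog_arm", "data": {"rows": "0 0 0.005 0 0 0 0.77; 0 0 0.01 0 0 0 0.77; 0 0 0.02 0 0 0 0.77; 0 0 0.035 0 0 0 0.77; 0 0 0.055 0 0 0 0.77; 0 0 0.075 0 0 0 0.77; 0 0 0.09 0 0 0 0.77; 0 0 0.09 0 0 0 0.77"}}

```text
t: 8.23
position: [0.55, -0.1465, 0.1515]
eef_rot: [3.138, -0.015, 0.01]
force: [0.3, -0.6, 0.7]
finger_gap: 0.068
```

```bash
python3 m.py; python3 -c "
import cv2;t=cv2.imread('pics/m.png');cv2.imwrite('pics/m5.png',cv2.resize(t[150:320,220:470],None,fx=3,fy=3))"
```

```text
8.2833 [ 0.54912228 -0.14619416  0.14949209] [-0.49978262 -0.40598562 -0.99276125] [-0.08430066  0.02375742  0.03153066] 0.06777638589819787 [ 0.02345367 -0.03280061]
carrier [533.9 163.1] 0.95 [0.1544 0.0105]
carrier [ 28.6 205.9] 0.82 [-0.1533 -0.0135]
carrier_free_end [ 77.3 234.7] 0.94 [-0.1247 -0.0312]
carrier_free_end [510.3 215.1] 0.94 [ 0.1426 -0.0207]
stop_pin_right [311.9 219.6] 0.89 [ 0.0205 -0.0234]
0.67 [257.1, 116.3, 53.8, 130.0]
150 [-0.0093  0.0197] [0.0173 0.0195]
175 [-0.0082  0.0052] [0.0171 0.005 ]
200 [-0.0077 -0.0097] [ 0.0187 -0.0099]
225 [-0.0071 -0.0252] [ 0.0191 -0.0254]
0.6 [0.0, 173.6, 85.1, 77.7]
175 [-0.1626  0.0062] [-0.1614  0.0062]
200 [-0.1658 -0.0086] [-0.136  -0.0088]
225 [-0.1587 -0.024 ] [-0.1176 -0.0243]
250 [-0.1324 -0.0401] [-0.1281 -0.0402]
0.6 [492.9, 105.3, 96.1, 117.0]
150 [0.1455 0.0187] [0.1723 0.0185]
175 [0.1384 0.0042] [0.1651 0.0041]
200 [ 0.1305 -0.0107] [ 0.1577 -0.0109]
```

View pics/m5.png

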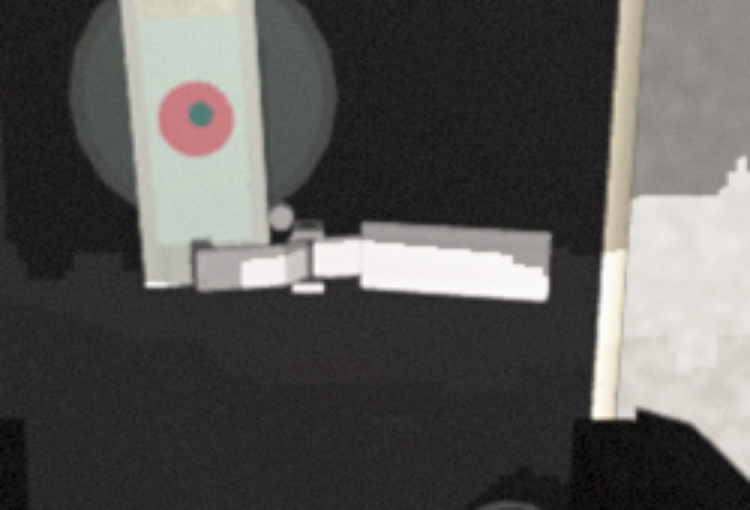

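The right clip has closed on the carrier, and its back edge lies at the right pin (crop 270,225). Gripper is clear.

```bash
python3 -c "
from bench import manip
print(manip.sign_off(), manip.get_obs()['t'])"
```

```text
the job is handed in; nothing more can be done
the job is handed in; nothing more can be done
```

I pushed the carrier's free end home under the right clip, let the clip close on it, and handed the job in at about 8.3 s. `sign_off` reported no verdict.

**What I did:** I held the right clip's tail down with the back fingertip, about 3 mm above the stage. The front fingertip pushed the free end in under the open jaw until the wrist read about 8 N against the stop pin. Then I backed the pusher off and lifted clear.

**Last checks, after lifting clear:**
- **Carrier position:** after correcting for the offset below, the free end is at about x = 9 mm and the centre at about x = 7–8 mm. It is about 0.05 rad off square to the base, inside the 0.12 limit.
- **Right clip:** in the last picture it rests closed on the carrier, and the force reading is back to noise.
- **Disagreement:** the close wrist views put the stop pin 2–4 mm too far forward compared with its given place, so I judged the carrier's position relative to the pin.
- **Not measured:** I had no direct reading of the clip angles, or of how hard each clip bears on the carrier. Whether the two steps on the way were met I judged only from the pictures and wrist forces. While the clip was held down, the vertical wrist force mostly read 1–3 N, but fell to 0–0.6 N at one point late in the push.

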